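# Clamp a spice jar in the jar holder

### The job

Clamp the lying spice jar in the jar holder, so that its stuck lid can be unscrewed with one hand: pull the sprung clamp bar up by its black knob until you feel it stop, turn it aside towards the robot and leave it there, then lay the jar in the two metal yokes with its lid towards the robot and its base up against the back plate. Bring the bar back over the jar and lower it gently until it alone holds the jar down; do not pull or push the bar hard against its gate or let it snap onto the glass, and leave the other things where they stand.

Things in the scene. Friction and masses are not known exactly. Their poses are not given: they have to be found in the camera images.
- holder: Fixed jar holder, wooden base 128 x 160 x 10 mm with metal fittings. Origin on the worktop straight below the middle of a properly seated jar; z up; +x along the seated jar's axis, away from the robot, to the back plate; +y to the left, to the clamp's vertical rod, which stands at x = 12, y = 75 mm. The seated jar's axis lies at z = 45 mm.
- yoke_gap (a point): Point on the seated jar's axis, 45 mm above the worktop, in the middle of the 50 mm free gap between the holder's two V yokes (each 10 mm long, about 40 mm high). Fingers can go down beside the jar here, to 10 mm above the worktop. Axes as the holder's; it lies 15 mm to +x of the seated jar's middle.
- back_plate (a point): Front face of the upright metal back plate (56 mm wide, 62 mm high) where the middle of the jar's base comes to rest, 53 mm to the holder's +x from its origin. Axes as the holder's.
- gate_slot (a point): Fixed gate, curved about the rod at 34 mm radius, 96 mm high, left of the rod. A steel tail pin (8 mm thick, opposite the bar) rides in its L-shaped slot: a 12 mm wide upright leg here, for the bar across the jar, and a level leg from here towards +x between ledge (this point, z = 78 mm) and roof (z = 90 mm). The bar turns only with the tail in the level leg, sinks only in the upright leg.
- gate_roof: The gate's curved metal roof strip, 8 mm wide, 6 mm thick, fixed to the holder, under which the tail pin stops when the bar is pulled up. Origin and axes as the holder's.
- clamp_bar: Steel clamp bar, 13 mm wide, its top 77 mm above its origin, on a sprung vertical rod. Origin on the rod's axis, at worktop level when fully down, rising with the bar. -y points along the bar to the knob; across the jar its axes are parallel to the holder's. It turns aside towards the robot, clockwise from above, until an end stop at 1.6 rad. Weighs 0.18 kg; a spring pulls it down, 6 N + 0.1 N per mm of lift.
- knob (a point): Middle of the black upright cylindrical knob (18 mm diameter, 36 mm tall) on the bar, 75 mm from the rod's axis and 18 mm above the bar's top. Axes as the bar's. The tail pin's height is set anew each time and not measured: it frees the bar to turn after 20 to 46 mm of lift from fully down and meets the roof 4 mm later, to be felt. Let go aside, the bar sinks up to 4 mm: tail on ledge, it stays.
- pad (a point): Face of the rubber pad (18 mm across) under the bar, below the knob, 59 mm above the bar's origin. On a seated jar the bar rests about 9 mm higher than fully down. Turning back, the tail meets an upright stop 0.06 rad past straight-across; the bar can be lowered within 0.06 rad either side of straight-across, else its tail lands on the ledge.
- jar_centre (a point): Middle of the glass round spice jar, 46 mm diameter, 106 mm long, about 0.11 kg, that lies on its side in a low wooden rest. On its axis, half-way along; z points along the jar to the lid, which lies towards the robot. Best gripped across, about 15 mm from the centre towards the base, in the gap between the yokes of rest and holder.
- jar_lid (a point): Centre of the jar's lid end face, 53 mm from the centre along the jar's z axis.
- rest: Low fixed wooden rest, base 110 x 62 x 6 mm, with two V yokes like the holder's, that carry the lying jar with its axis 40 mm above the worktop. Origin on the worktop below the jar's middle (to 4 mm), +x along the jar away from the lid.
- jar: The same spice jar: origin at the centre of its base's outside face, z along its axis to the lid.
- square_jar: Bystander: upright squarish glass jar, 44 mm wide, 109 mm tall; origin under its middle.
- tin: Bystander: upright tin, 57 mm diameter, 72 mm tall; origin under its middle.
- shaker: Bystander: upright white shaker, 44 mm diameter, 90 mm tall; origin under its middle.
- soap: Bystander: bar of soap, 58 x 84 x 26 mm; origin under its middle.

How it is judged:
By the outcome, as a careful person would: the job done as asked, in the order asked, and still so for the second after the job is handed in, with the robot touching nothing.
It also fails if it takes over 72 s, if anything falls off the work surface, if the arm or the gripper's body presses on something with over 40 N, if the wrist force passes 120 N, or if a joint passes its speed limit or range.

### The arm

A 6-joint arm with a two-finger parallel gripper is mounted at the origin on a cart in front of the work surface, level with it; the furniture and walls round the work are solid. World frame = base frame: x ahead of the robot, y to its left, z up, the work surface at z = 0. Lengths are in m, angles in rad, forces in N, time in s.
With the tool pointing down it reaches from about 0.425 to 0.95 m from the base axis. Payload 3.5 kg.
Tool frame: the origin (TCP) lies at the very end of the fingers, on their centre line; the grasp point (between the pads) lies 19 mm behind it (manip.grip_point_offset is the distance from the TCP to the grasp point, in m); z points along the fingers, y is the line along which they close (so a half turn about z gives the same grasp; the last joint's range is limited). The gripper opens to 85 mm and grips with 20 to 120 N. Pads are 22 mm wide; open, the fingers measure 114 mm over their backs; the gripper's body (76 mm by 85 mm) begins 54 mm behind the grasp point. The pads swing forward as they close: fully open they stand 13 mm farther back than shut.
Start: joints at [-1.474, 0.286, 1.577, -0, 1.279, -0.15], TCP at [0.165, -0.655, 0.231] pointing down, gripper open.
Joint ranges: [-2.77, 2.77], [-0.9, 2.22], [0.21, 2.48], [-1.53, 4.67], [0.24, 2.81], [-2.84, 2.84]. Speed limits (rad/s): [2.79, 2.79, 3.14, 3.14, 3.14, 3.14].

### API

Orientations are given as a unit quaternion [w, x, y, z].
In Python, from rig import manip gives the robot as it stands.
- The arm moves only by the tool arm_command, never from a script. Its argument "plan" is a list of rows, each a list of 7 numbers: the shift along the world's x, y, z in cm, then the turn, a rotation vector about the world's x, y, z in degrees, then the finger opening in cm, from 0 to 8.54. A call has 1 to 10 rows; each row is the pose to reach, as a shift and turn from the pose commanded when the call began; what a row does not reach only later rows make up. A row lasts 1/10 s, in which the tool goes at most 50 mm and 8.59 degrees, less where a joint would pass 70% of its speed; a pose out of reach is approached as far as the arm can. A call with a gripper value outside its range is refused whole. The fingers move at their own pace and stop on an object; "force" is the grip in N (left out, the last holds). Time passes only in rows, so rows that repeat a pose let the fingers close. It gives the time, the measured TCP pose, the force, the opening and the grip force at its end, in the units of the state.
- manip.get_obs(): the state, without advancing time (a new reading comes with each control period).
- manip.grab_frame(name): name is "scene" or "top"; returns the picture (384x512x3 uint8, blue, green, red); there is no depth.
- manip.camera_info(name): a dict with "mtx" (3x3 intrinsics, pixels), "R" (3x3) and "t" (3): a world point X has camera coordinates R X + t. Camera axes: x right, y down, z forward; pixel columns grow to the right and rows downward; lengths in m; the calibration is good to about 2 mm. A picture is of the moment at which its call begins. camera_info takes no time and is no camera call.
- manip.finish_job(): hands the job in; it is judged then, once.
The state is a dict: "time_s": time; "joints": joint angles; "joint_velocities": joint speeds; "joint_efforts": joint torques, N m; "tool_pos": TCP position; "tcp_rot": TCP orientation; "contact_force": force on the tool from outside, world axes, zero at the start; "wrist_torque": the same for the moment, N m; "grip_width": finger opening in m; "grasp_force": force on a finger pad.
Only numpy, scipy, OpenCV 4.12 (cv2) and the standard library are available. Lean on these libraries where they do the work, as an engineer would, in place of code of your own. Each camera call takes 0.05 s, during which the arm holds its last target. There are 200 camera calls.

## Working session

There is one attempt and no reset: what is moved stays moved. The work goes in short steps, Python scripts to look and compute and a tool call to move; the robot and the scene stay as the last step left them, time stands still between calls to the robot, and variables do not carry over. Pictures are saved under pics/ and viewed, at most 10 in all, crops included, and the job is handed in when it is done.

Besides the shell and the picture viewer there is one more tool, called as a command line: name --pt "numbers of a row" for each row, then --argument value for the rest. arm_command: Moves the arm, as the interface text tells. Its arguments: {"type":"object","properties":{"plan":{"type":"array"},"force":{"type":"number"}},"required":["plan"]}

```bash
mkdir -p pics; ls; python3 - <<'E'
from rig import manip
import cv2
for n in("scene","top"):
    cv2.imwrite(f"pics/{n}0.png",manip.grab_frame(n)); c=manip.camera_info(n); print(c)
o=manip.get_obs();print(o);print(manip.grip_point_offset)
E
```

```text
pics
{'mtx': array([[420.90544057,   0.        , 255.8588105 ],
       [  0.        , 420.90544057, 184.2461159 ],
       [  0.        ,   0.        ,   1.        ]]), 'R': array([[-0.58036249, -0.81396463, -0.02531741],
       [-0.38536342,  0.30188889, -0.87198517],
       [ 0.71740813, -0.49631108, -0.48887717]]), 't': array([0.34568408, 0.21540416, 0.77253491])}
{'mtx': array([[389.89401301,   0.        , 256.47412977],
       [  0.        , 389.89401301, 193.00771901],
       [  0.        ,   0.        ,   1.        ]]), 'R': array([[-1.96533678e-03, -9.99960691e-01,  8.64598832e-03],
       [-9.92080825e-01,  8.63886894e-04, -1.25598134e-01],
       [ 1.25585728e-01, -8.82436185e-03, -9.92043525e-01]]), 't': array([0.08948121, 0.48540503, 1.01185927])}
{'time_s': 0.1, 'joints': array([-1.47401660e+00,  2.87097715e-01,  1.57805347e+00,  2.75424463e-06,
        1.27862619e+00, -1.49987294e-01]), 'joint_velocities': array([ 0.00071967, -0.00193731, -0.00207318, -0.00215453, -0.00049231,
       -0.0004332 ]), 'joint_efforts': array([ 2.57796701e-04, -4.07298195e+01, -2.93697971e+01, -1.68547726e-04,
        3.41459265e-03, -1.67635751e-06]), 'tool_pos': array([ 0.16486048, -0.6539294 ,  0.23005937]), 'tcp_rot': array([-1.09194330e-03,  9.92397363e-01,  1.23070224e-01,  3.03754743e-05]), 'contact_force': array([-0.15687069, -0.91460425,  0.28526688]), 'wrist_torque': array([-0.02322753, -0.04037771, -0.02639909]), 'grasp_force': 0.0, 'grip_width': 0.08531166513049566}
0.0187
```

View pics/scene0.png

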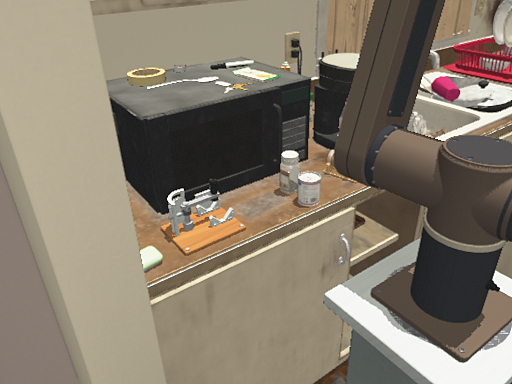

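View pics/top0.png

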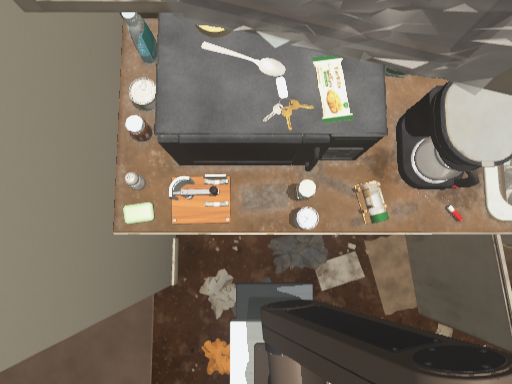

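The scene view shows the holder near (205,220). In the top view the holder is at about (200,200), and the jar with its green lid is in the rest at (374,200). Next I'll enlarge those two areas of the top view and the holder in the scene view.

```bash
python3 - <<'E'
import cv2,numpy as np
t=cv2.imread("pics/top0.png");s=cv2.imread("pics/scene0.png")
z=lambda im,x,y,w,h,k:cv2.resize(im[y:y+h,x:x+w],None,fx=k,fy=k,interpolation=cv2.INTER_CUBIC)
a=z(t,160,165,80,65,5);b=z(t,345,170,80,65,5)
c=z(s,155,170,160,55,5)
cv2.imwrite("pics/c1.png",np.vstack([np.hstack([a,b]),z(s,155,175,160,50,5)]))
E
```

```text
(no output)
```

View pics/c1.png

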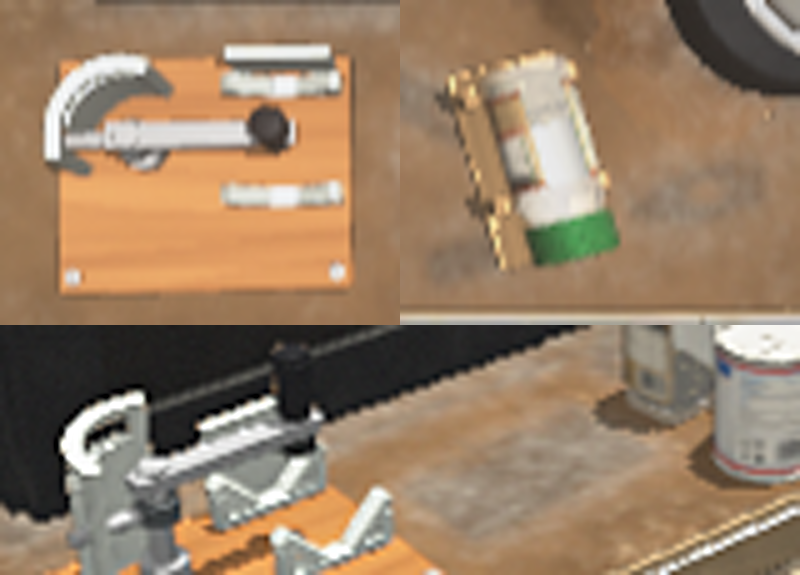

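```bash
cat > h.py <<'E'
import numpy as np
from rig import manip
def px(n,c,off,k): return np.array(off)+(np.array(c)+.5)/k-.5
def back(n,p,z):
    c=manip.camera_info(n);R,t,K=c["R"],c["t"],c["mtx"]
    o=-R.T@t;d=R.T@np.linalg.solve(K,[p[0],p[1],1]);return o+d*(z-o[2])/d[2]
def proj(n,X):
    c=manip.camera_info(n);q=c["mtx"]@(c["R"]@np.array(X)+c["t"]);return q[:2]/q[2]
E
python3 - <<'E'
from h import *
A=(160,165);B=(345,170)
f=lambda nm,c,z,o:print(nm,back("top",px("top",c,o,5),z).round(4))
for c in[(62,290),(350,292),(352,58),(60,60)]:f("base",c,.01,A)
f("knobtop",(267,121),.113,A);f("barR",(294,132),.077,A)
f("plate topL",(225,46),.062,A);f("plate topR",(330,44),.062,A)
for c in[(224,75),(340,73),(224,188),(342,186)]:f("yoke tip",c,.04,A)
for c in[(540,265),(620,245),(487,75),(573,55),(527,232),(612,208)]:f("jar",np.array(c)-[400,0],.04,B)
E
```

```text
base [0.4079 0.3164 0.01  ]
base [0.4066 0.1613 0.01  ]
base [0.5345 0.161  0.01  ]
base [0.5335 0.3206 0.01  ]
knobtop [0.4856 0.1964 0.113 ]
barR [0.4849 0.1863 0.077 ]
plate topL [0.532 0.224 0.062]
plate topR [0.5331 0.1694 0.062 ]
yoke tip [0.5203 0.2271 0.04  ]
yoke tip [0.5213 0.1655 0.04  ]
yoke tip [0.46   0.2262 0.04  ]
yoke tip [0.461 0.164 0.04 ]
jar [ 0.4056 -0.2163  0.04  ]
jar [ 0.4161 -0.2589  0.04  ]
jar [ 0.5066 -0.192   0.04  ]
jar [ 0.5173 -0.2383  0.04  ]
jar [ 0.423  -0.2101  0.04  ]
jar [ 0.4356 -0.2556  0.04  ]
```

The holder origin comes out near (0.475, 0.196) with yaw about 0. The knob is at (0.486, 0.196). The jar's middle is near (0.461, -0.226) with yaw about 13°, and its measured length of 104 mm fits the stated 106 mm. I'll move over to the knob now.

arm_command --pt "28 25 0 0 0 38 5" --pt "28 25 0 0 0 38 5" --pt "28 25 0 0 0 38 5" --pt "28 25 0 0 0 38 5" --pt "28 25 0 0 0 38 5" --pt "28 25 0 0 0 38 5" --pt "28 25 0 0 0 38 5" --pt "28 25 0 0 0 38 5" --pt "28 25 0 0 0 38 5" --pt "28 25 0 0 0 38 5" --force 40

```text
time_s: 1.1
tool_pos: [0.445, -0.4041, 0.2308]
tcp_rot: [-0.0, 0.898, 0.44, -0.0]
contact_force: [0.1, 0.5, 0.5]
grip_width: 0.0501
grasp_force: 0.0
```

```bash
python3 - <<'E'
from h import *
for p in[(200,165),(313,170),(313,160)]:
  for z in (0,.1,.15): print(p,z,back("top",p,z).round(3))
for n in("top","scene"):
  c=manip.camera_info(n);print((-c["R"].T@c["t"]).round(3))
E
```

```text
(200, 165) 0 [0.568 0.245 0.   ]
(200, 165) 0.1 [0.548 0.231 0.1  ]
(200, 165) 0.15 [0.538 0.224 0.15 ]
(313, 170) 0 [ 0.554 -0.068  0.   ]
(313, 170) 0.1 [ 0.535 -0.053  0.1  ]
(313, 170) 0.15 [ 0.526 -0.045  0.15 ]
(313, 160) 0 [ 0.582 -0.069  0.   ]
(313, 160) 0.1 [ 0.561 -0.053  0.1  ]
(313, 160) 0.15 [ 0.55  -0.045  0.15 ]
[0.355 0.098 1.064]
[-0.271  0.6    0.574]
```

arm_command --pt "0 50 0 0 0 38 5" --pt "0 50 0 0 0 38 5" --pt "0 50 0 0 0 38 5" --pt "0 50 0 0 0 38 5" --pt "0 50 0 0 0 38 5" --pt "0 50 0 0 0 38 5" --pt "0 50 0 0 0 38 5" --pt "0 50 0 0 0 38 5" --pt "0 50 0 0 0 38 5" --pt "0 50 0 0 0 38 5"

```text
time_s: 2.1
tool_pos: [0.4448, 0.0959, 0.2315]
tcp_rot: [0.001, 0.707, 0.707, 0.0]
contact_force: [1.3, -1.3, -0.1]
grip_width: 0.0503
grasp_force: 0.0
```

arm_command --pt "4 10 -3 0 0 0 5" --pt "4 10 -6 0 0 0 5" --pt "4 10 -8 0 0 0 5" --pt "4 10 -8 0 0 0 5" --pt "4 10 -8 0 0 0 5"

```text
time_s: 2.6
tool_pos: [0.4847, 0.1943, 0.1505]
tcp_rot: [-0.001, 0.707, 0.708, -0.001]
contact_force: [0.4, -0.6, 0.4]
grip_width: 0.0499
grasp_force: 0.0
```

```bash
python3 - <<'E'
from h import *
import cv2
o=manip.get_obs();print(o["tool_pos"],o["tcp_rot"],o["joints"])
z=lambda im,x,y,w,h,k:cv2.resize(im[y:y+h,x:x+w],None,fx=k,fy=k,interpolation=cv2.INTER_CUBIC)
s=manip.grab_frame("scene");t=manip.grab_frame("top")
cv2.imwrite("pics/k1.png",np.hstack([z(s,150,140,80,100,5),z(t,160,140,80,100,5)]))
E
```

```text
[0.48471196 0.19432413 0.15050879] [-5.26408795e-04  7.06525853e-01  7.07685913e-01 -1.26138408e-03] [ 1.87118009e-01  3.41226267e-02  2.01786535e+00 -6.23113946e-04
  1.09228185e+00  1.85765095e-01]
```

View pics/k1.png

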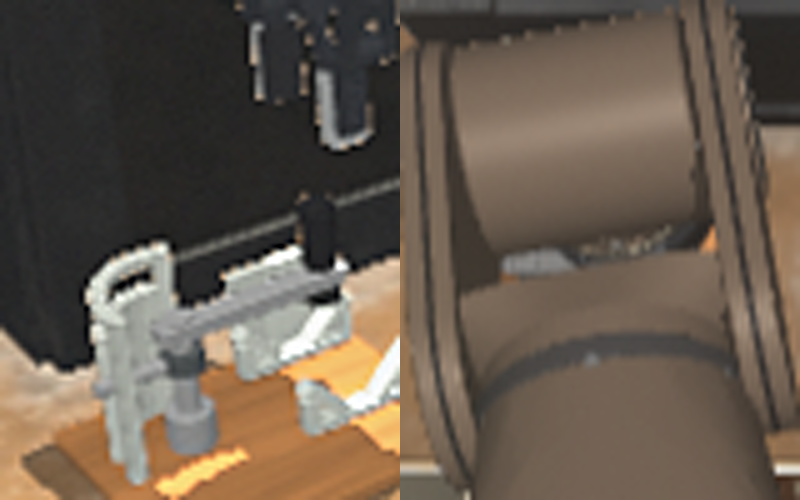

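The scene crop shows the open fingers above and slightly left of the knob. The knob top is at crop (317,196) and the tail pin sits at (105,385). I'll check that against a projection.

```bash
python3 - <<'E'
from h import *
p=px("s",(317,197),(150,140),5);print(p,back("scene",p,.113),proj("scene",[.4856,.1964,.113]))
p=px("s",(317,300),(150,140),5);print(p,back("scene",p,.077))
E
```

```text
[213. 179.] [0.48741997 0.19501125 0.113     ] [212.87945431 179.47635424]
[213.  199.6] [0.46116875 0.2135434  0.077     ]
```

arm_command --pt "0.1 0 -3 0 0 0 5" --pt "0.1 0 -5 0 0 0 5" --pt "0.1 0 -6.7 0 0 0 5" --pt "0.1 0 -6.7 0 0 0 5" --pt "0.1 0 -6.7 0 0 0 5"

```text
time_s: 3.2
tool_pos: [0.4872, 0.1947, 0.0863]
tcp_rot: [0.001, 0.707, 0.707, 0.001]
contact_force: [0.4, -0.1, -0.2]
grip_width: 0.0499
grasp_force: 0.0
```

arm_command --pt "0 0 0 0 0 0 1" --pt "0 0 0 0 0 0 1" --pt "0 0 0 0 0 0 1" --pt "0 0 0 0 0 0 1" --pt "0 0 0 0 0 0 1" --pt "0 0 0 0 0 0 1" --force 40

```text
time_s: 3.8
tool_pos: [0.4871, 0.1955, 0.086]
tcp_rot: [0.001, 0.706, 0.708, 0.001]
contact_force: [-0.4, -1.1, 6.8]
grip_width: 0.0168
grasp_force: 39.2
```

arm_command --pt "0 0 0.3 0 0 0 1" --pt "0 0 0.6 0 0 0 1" --pt "0 0 0.9 0 0 0 1" --pt "0 0 1.2 0 0 0 1" --pt "0 0 1.5 0 0 0 1" --pt "0 0 1.8 0 0 0 1" --pt "0 0 1.8 0 0 0 1"

```text
time_s: 4.5
tool_pos: [0.4857, 0.1955, 0.1024]
tcp_rot: [-0.0, 0.706, 0.708, -0.0]
contact_force: [3.3, 0.4, -9.2]
grip_width: 0.0167
grasp_force: 39.2
```

arm_command --pt "0 0 0.1 0 0 0 1" --pt "0 0 0.2 0 0 0 1" --pt "0 0 0.3 0 0 0 1" --pt "0 0 0.3 0 0 0 1"

```text
time_s: 4.9
tool_pos: [0.4857, 0.1955, 0.1053]
tcp_rot: [-0.0, 0.706, 0.708, -0.0]
contact_force: [3.0, 0.7, -10.4]
grip_width: 0.0167
grasp_force: 39.2
```

arm_command --pt "0 0 0.1 0 0 0 1" --pt "0 0 0.2 0 0 0 1" --pt "0 0 0.3 0 0 0 1" --pt "0 0 0.3 0 0 0 1"

```text
time_s: 5.3
tool_pos: [0.4858, 0.1955, 0.1084]
tcp_rot: [-0.0, 0.706, 0.708, -0.0]
contact_force: [2.5, 0.5, -10.3]
grip_width: 0.0172
grasp_force: 39.2
```

arm_command --pt "0 0 0.1 0 0 0 1" --pt "0 0 0.2 0 0 0 1" --pt "0 0 0.2 0 0 0 1"

```text
time_s: 5.6
tool_pos: [0.4858, 0.1955, 0.1104]
tcp_rot: [-0.0, 0.706, 0.708, -0.0]
contact_force: [2.8, 0.5, -9.9]
grip_width: 0.0167
grasp_force: 39.2
```

arm_command --pt "0 0 0.1 0 0 0 1" --pt "0 0 0.2 0 0 0 1" --pt "0 0 0.2 0 0 0 1"

```text
time_s: 5.9
tool_pos: [0.4858, 0.1955, 0.1124]
tcp_rot: [-0.0, 0.706, 0.708, -0.0]
contact_force: [2.1, 0.6, -10.7]
grip_width: 0.0165
grasp_force: 39.2
```

arm_command --pt "0 0 0.1 0 0 0 1" --pt "0 0 0.1 0 0 0 1"

```text
time_s: 6.1
tool_pos: [0.4858, 0.1955, 0.1134]
tcp_rot: [-0.0, 0.706, 0.708, -0.0]
contact_force: [1.9, 0.7, -10.7]
grip_width: 0.0163
grasp_force: 39.2
```

arm_command --pt "0 0 0.1 0 0 0 1" --pt "0 0 0.2 0 0 0 1" --pt "0 0 0.2 0 0 0 1"

```text
time_s: 6.4
tool_pos: [0.4859, 0.1955, 0.1154]
tcp_rot: [-0.0, 0.706, 0.708, -0.0]
contact_force: [3.4, 0.9, -11.3]
grip_width: 0.0167
grasp_force: 39.2
```

arm_command --pt "0 0 0.1 0 0 0 1" --pt "0 0 0.2 0 0 0 1" --pt "0 0 0.2 0 0 0 1"

```text
time_s: 6.7
tool_pos: [0.4854, 0.1955, 0.1159]
tcp_rot: [-0.0, 0.706, 0.708, -0.0]
contact_force: [3.9, 1.7, -17.0]
grip_width: 0.0166
grasp_force: 39.5
```

The force stepped from 11 N to 17 N while the tool rose only 0.5 mm, so the tail has met the roof. I'll ease back about 2 mm into the level leg and start turning.

arm_command --pt "0 0 -0.2 0 0 0 1" --pt "0 0 -0.35 0 0 0 1" --pt "0 0 -0.35 0 0 0 1"

```text
time_s: 7.0
tool_pos: [0.4859, 0.1955, 0.114]
tcp_rot: [-0.0, 0.706, 0.708, -0.0]
contact_force: [2.4, 1.3, -10.6]
grip_width: 0.017
grasp_force: 40.4
```

arm_command --pt "-0.3 0 0 0 0 -2.2 1" --pt "-0.59 0.02 0 0 0 -4.5 1" --pt "-0.88 0.05 0 0 0 -6.7 1" --pt "-1.17 0.09 0 0 0 -9 1" --pt "-1.17 0.09 0 0 0 -9 1"

```text
time_s: 7.5
tool_pos: [0.4741, 0.1961, 0.1142]
tcp_rot: [0.0, 0.759, 0.651, -0.0]
contact_force: [1.7, 0.7, -10.0]
grip_width: 0.0168
grasp_force: 40.4
```

arm_command --pt "-0.58 0.12 0 0 0 -4.5 1" --pt "-1.15 0.28 0 0 0 -9 1" --pt "-1.7 0.48 0 0 0 -13.5 1" --pt "-2.23 0.73 0 0 0 -18 1" --pt "-2.75 1.02 0 0 0 -22.5 1" --pt "-3.24 1.34 0 0 0 -27 1" --pt "-3.7 1.71 0 0 0 -31.5 1" --pt "-4.13 2.11 0 0 0 -36 1" --pt "-4.53 2.54 0 0 0 -40.5 1" --pt "-4.9 3.0 0 0 0 -45 1"

```text
time_s: 8.5
tool_pos: [0.4238, 0.2253, 0.1133]
tcp_rot: [0.001, 0.951, 0.31, -0.002]
contact_force: [-0.1, -2.2, -11.2]
grip_width: 0.0168
grasp_force: 40.4
```

arm_command --pt "-0.32 0.49 0 0 0 -4.5 1" --pt "-0.61 1.01 0 0 0 -9 1" --pt "-0.86 1.54 0 0 0 -13.5 1" --pt "-1.06 2.09 0 0 0 -18 1" --pt "-1.22 2.66 0 0 0 -22.5 1" --pt "-1.34 3.24 0 0 0 -27 1" --pt "-1.4 3.76 0 0 0 -31 1" --pt "-1.43 4.15 0 0 0 -34 1" --pt "-1.43 4.15 0 0 0 -34 1"

```text
time_s: 9.4
tool_pos: [0.4083, 0.267, 0.1126]
tcp_rot: [0.002, 1.0, 0.02, -0.004]
contact_force: [-4.2, -3.4, -10.4]
grip_width: 0.0164
grasp_force: 40.4
```

arm_command --pt "0.2 0 -0.1 0 0 0 1" --pt "0.2 0 -0.2 0 0 0 1" --pt "0.2 0 -0.2 0 0 0 1"

```text
time_s: 9.7
tool_pos: [0.4083, 0.2668, 0.1111]
tcp_rot: [0.002, 1.0, 0.02, -0.007]
contact_force: [-13.9, -2.7, -1.6]
grip_width: 0.0164
grasp_force: 41.4
```

arm_command --pt "0 0 0 0 0 0 4.5" --pt "0 0 0 0 0 0 4.5" --pt "0 0 0 0 0 0 4.5" --pt "0 0 0 0 0 0 4.5" --pt "0 0 0 0 0 0 4.5"

```text
time_s: 10.2
tool_pos: [0.4138, 0.2681, 0.1127]
tcp_rot: [-0.0, 1.0, 0.019, 0.001]
contact_force: [0.1, 0.6, 0.3]
grip_width: 0.0454
grasp_force: 0.0
```

arm_command --pt "0 0 3 0 0 0 4.5" --pt "0 0 7 0 0 0 4.5" --pt "0 0 11 0 0 0 4.5" --pt "0 0 11 0 0 0 4.5"

```text
time_s: 10.6
tool_pos: [0.4166, 0.2693, 0.2292]
tcp_rot: [-0.002, 1.0, 0.019, 0.006]
contact_force: [0.1, 0.1, -0.3]
grip_width: 0.0451
grasp_force: 0.0
```

arm_command --pt "3 -45 0 0 0 11 8" --pt "3 -45 0 0 0 11 8" --pt "3 -45 0 0 0 11 8" --pt "3 -45 0 0 0 11 8" --pt "3 -45 0 0 0 11 8" --pt "3 -45 0 0 0 11 8" --pt "3 -45 0 0 0 11 8" --pt "3 -45 0 0 0 11 8" --pt "3 -45 0 0 0 11 8" --pt "3 -45 0 0 0 11 8"

```text
time_s: 11.6
tool_pos: [0.4428, -0.1867, 0.2217]
tcp_rot: [0.001, 0.994, 0.112, -0.0]
contact_force: [0.1, 1.3, -0.1]
grip_width: 0.08
grasp_force: 0.0
```

```bash
python3 - <<'E'
from h import *
import cv2
o=manip.get_obs();print(o["tool_pos"],o["tcp_rot"],o["joints"])
z=lambda im,x,y,w,h,k:cv2.resize(im[y:y+h,x:x+w],None,fx=k,fy=k,interpolation=cv2.INTER_CUBIC)
s=manip.grab_frame("scene");t=manip.grab_frame("top")
cv2.imwrite("pics/k2.png",np.vstack([np.hstack([z(t,160,165,80,65,5),z(t,345,170,80,65,5)]),np.hstack([z(s,150,170,80,55,5),z(s,310,120,80,55,5)])]))
E
```

```text
[ 0.4427868  -0.18673641  0.22167675] [ 7.85199216e-04  9.93741607e-01  1.11700490e-01 -4.47472768e-05] [-6.09981683e-01 -1.45551304e-01  2.05128043e+00 -1.31105986e-03
  1.23489321e+00  7.37377958e-01]
```

View pics/k2.png

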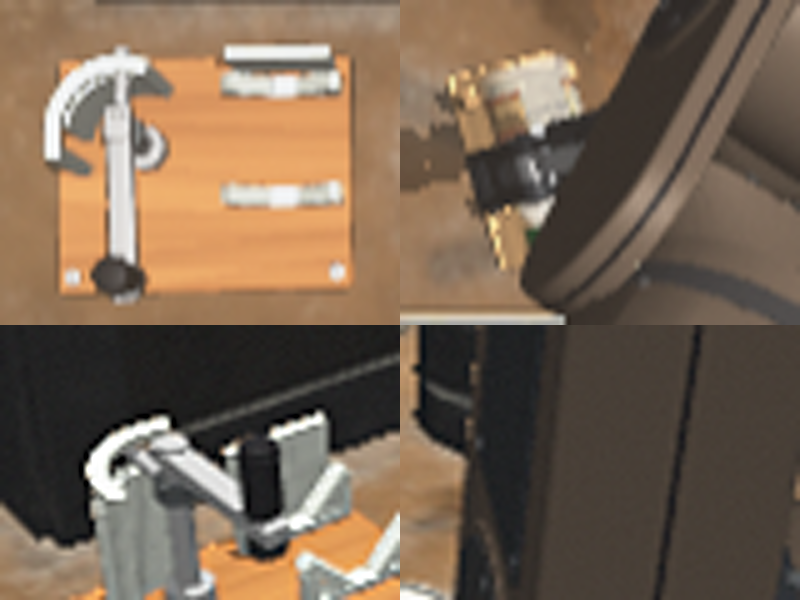

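The bar is aside towards the robot and staying there: the knob is at crop (118,275) and the rod at (150,150). The gripper is beside the jar, so I'll go over the grip point and down.

arm_command --pt "3.3 -3.6 0 0 0 0.3 8" --pt "3.3 -3.6 -4 0 0 0.3 8" --pt "3.3 -3.6 -8 0 0 0.3 8" --pt "3.3 -3.6 -11 0 0 0.3 8" --pt "3.3 -3.6 -13 0 0 0.3 8" --pt "3.3 -3.6 -13 0 0 0.3 8" --pt "3.3 -3.6 -13 0 0 0.3 8"

```text
time_s: 12.4
tool_pos: [0.4762, -0.2167, 0.092]
tcp_rot: [-0.0, 0.993, 0.118, -0.0]
contact_force: [-0.6, -0.2, 0.4]
grip_width: 0.0799
grasp_force: 0.0
```

```bash
python3 - <<'E'
from h import *
import cv2
o=manip.get_obs();print(o["tool_pos"],o["tcp_rot"])
z=lambda im,x,y,w,h,k:cv2.resize(im[y:y+h,x:x+w],None,fx=k,fy=k,interpolation=cv2.INTER_CUBIC)
t=manip.grab_frame("top");s=manip.grab_frame("scene")
cv2.imwrite("pics/k3.png",np.hstack([z(t,340,165,90,70,5),cv2.resize(s[90:230,270:400],None,fx=2.5,fy=2.5)]))
E
```

```text
[ 0.47618872 -0.21671423  0.09203945] [-2.82749426e-04  9.93017437e-01  1.17967254e-01 -1.29903521e-04]
```

View pics/k3.png

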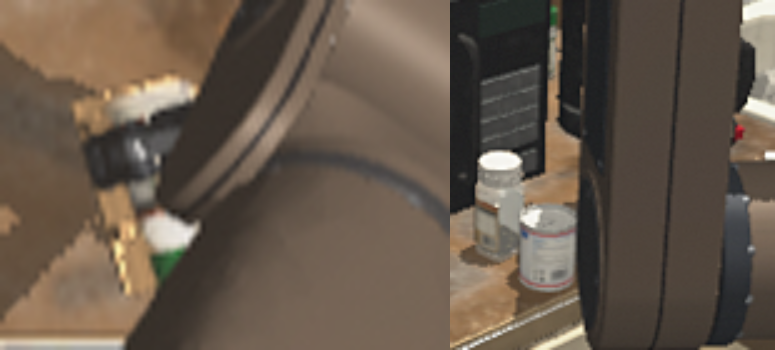

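The gripper is over the jar between the rest's yokes, about 6 mm too far left. I'll correct that, lower and grip.

arm_command --pt "0 -0.6 0 0 0 0 8" --pt "0 -0.6 -2 0 0 0 8" --pt "0 -0.6 -4 0 0 0 8" --pt "0 -0.6 -5.5 0 0 0 8" --pt "0 -0.6 -7 0 0 0 8" --pt "0 -0.6 -7 0 0 0 8" --pt "0 -0.6 -7 0 0 0 8"

```text
time_s: 13.2
tool_pos: [0.476, -0.2243, 0.0219]
tcp_rot: [-0.0, 0.993, 0.117, -0.0]
contact_force: [0.1, 0.2, 0.3]
grip_width: 0.0802
grasp_force: 0.0
```

arm_command --pt "0 0 0 0 0 0 4" --pt "0 0 0 0 0 0 4" --pt "0 0 0 0 0 0 4" --pt "0 0 0 0 0 0 4" --pt "0 0 0 0 0 0 4" --pt "0 0 0 0 0 0 4" --force 20

```text
time_s: 13.8
tool_pos: [0.475, -0.2202, 0.0226]
tcp_rot: [-0.005, 0.993, 0.116, -0.001]
contact_force: [-2.3, 12.3, 10.1]
grip_width: 0.044
grasp_force: 19.2
```

arm_command --pt "0.05 0.4 0 0 0 0 4" --pt "0.05 0.4 0.5 0 0 0 4" --pt "0.05 0.4 1.5 0 0 0 4" --pt "0.05 0.4 3 0 0 0 4" --pt "0.05 0.4 6 0 0 0 4" --pt "0.05 0.4 10 0 0 0 4" --pt "0.05 0.4 15 0 0 0 4" --pt "0.05 0.4 18 0 0 0 4" --pt "0.05 0.4 18 0 0 0 4" --force 30

```text
time_s: 14.7
tool_pos: [0.4795, -0.2224, 0.2099]
tcp_rot: [0.005, 0.993, 0.117, 0.005]
contact_force: [0.6, -0.6, -0.2]
grip_width: 0.0436
grasp_force: 30.8
```

arm_command --pt "-4 10 0 0 0 0 4" --pt "-4 15 0 0 0 -3 4" --pt "-4 20 0 0 0 -6 4" --pt "-4 24 0 0 0 -9 4" --pt "-4 28 0 0 0 -12 4" --pt "-4 32 0 0 0 -13.4 4" --pt "-4 34 0 0 0 -13.4 4" --pt "-4 34 0 0 0 -13.4 4" --pt "-4 34 0 0 0 -13.4 4" --pt "-4 34 0 0 0 -13.4 4"

```text
time_s: 15.7
tool_pos: [0.4362, 0.1192, 0.2014]
tcp_rot: [0.0, 1.0, -0.0, -0.0]
contact_force: [-0.2, 0.3, -1.4]
grip_width: 0.0436
grasp_force: 31.1
```

```bash
python3 - <<'E'
from h import *
import cv2
o=manip.get_obs();print(o["tool_pos"],o["tcp_rot"],o["contact_force"],o["wrist_torque"])
t=manip.grab_frame("top");s=manip.grab_frame("scene")
cv2.imwrite("pics/k4.png",np.hstack([cv2.resize(t[120:240,150:280],None,fx=3,fy=3),cv2.resize(s[90:210,170:300],None,fx=3,fy=3)]))
E
```

```text
[0.43618071 0.11918265 0.2014432 ] [ 2.01648437e-04  9.99999902e-01 -2.67386185e-05 -3.92257050e-04] [-0.21579345  0.28995423 -1.37043838] [-0.01360872  0.01306228 -0.02090084]
```

View pics/k4.png

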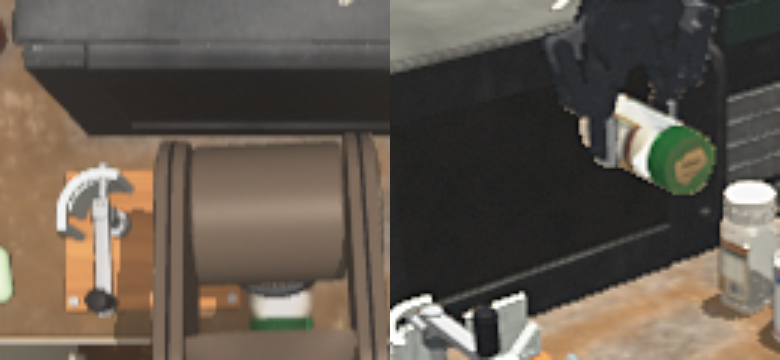

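The jar is held level with its lid towards the robot. The lid face centre is at scene crop (693,172), and the lid's front edge is at top crop (282,331). I'll measure where it sits in the hand.

```bash
python3 - <<'E'
from h import *
o=manip.get_obs();T=o["tool_pos"];print(T)
ps=np.array([170+(693-390)/3-.3,90+172/3-.3])
for y in (T[1]-.003,T[1],T[1]+.003):
  # intersect scene ray with plane y
  c=manip.camera_info("scene");R,t,K=c["R"],c["t"],c["mtx"]
  oo=-R.T@t;d=R.T@np.linalg.solve(K,[*ps,1]);print((oo+d*(y-oo[1])/d[1]).round(4))
pt=(150+282/3-.3,120+331/3-.3)
for z in(.2,.22):print(back("top",pt,z).round(4))
print("expect",T+[-.068,0,.0187])
E
```

```text
[0.43648782 0.11866573 0.20162226]
[0.3708 0.1157 0.2121]
[0.3669 0.1187 0.2144]
[0.3629 0.1217 0.2166]
[0.3817 0.1187 0.2   ]
[0.3811 0.1182 0.22  ]
expect [0.36848782 0.11866573 0.22032226]
```

arm_command --pt "4.8 7.7 0 0 0 0 4" --pt "4.8 7.7 0 0 0 0 4" --pt "4.8 7.7 -3 0 0 0 4" --pt "4.8 7.7 -7 0 0 0 4" --pt "4.8 7.7 -10 0 0 0 4" --pt "4.8 7.7 -13 0 0 0 4" --pt "4.8 7.7 -15 0 0 0 4" --pt "4.8 7.7 -15 0 0 0 4" --pt "4.8 7.7 -15 0 0 0 4" --force 20

```text
time_s: 16.7
tool_pos: [0.485, 0.1959, 0.052]
tcp_rot: [0.0, 1.0, -0.001, -0.0]
contact_force: [0.1, 0.4, -1.0]
grip_width: 0.044
grasp_force: 31.1
```

```bash
python3 - <<'E'
from h import *
import cv2
o=manip.get_obs();print(o["tool_pos"],o["tcp_rot"],o["contact_force"])
t=manip.grab_frame("top");s=manip.grab_frame("scene")
cv2.imwrite("pics/k5.png",np.hstack([cv2.resize(t[140:240,150:250],None,fx=3,fy=3),cv2.resize(s[140:250,145:255],None,fx=4,fy=4,interpolation=cv2.INTER_CUBIC)[:300]]))
cv2.imwrite("pics/k5.png",cv2.resize(s[140:250,145:265],None,fx=5,fy=5,interpolation=cv2.INTER_CUBIC))
E
```

```text
[0.48496077 0.19591494 0.05204602] [ 4.54149767e-05  9.99999820e-01 -5.85129934e-04 -1.26790773e-04] [ 0.05326151  0.35389898 -1.03768752]
```

View pics/k5.png

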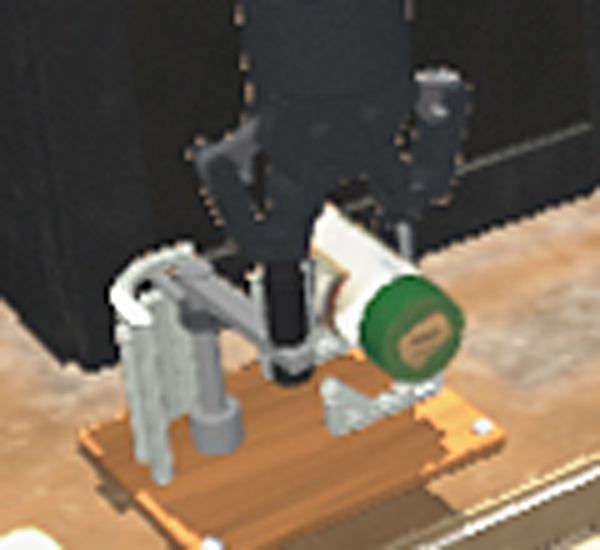

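The jar is over the yokes, with its lid face at crop (420,335), and the bar is clear to the left. I'll lower it now.

arm_command --pt "0 0 -0.6 0 0 0 4" --pt "0 0 -1.2 0 0 0 4" --pt "0 0 -1.6 0 0 0 4" --pt "0 0 -1.9 0 0 0 4" --pt "0 0 -1.9 0 0 0 4"

```text
time_s: 17.3
tool_pos: [0.4839, 0.1968, 0.0321]
tcp_rot: [0.0, 1.0, 0.0, -0.001]
contact_force: [0.4, -0.1, -1.4]
grip_width: 0.0437
grasp_force: 31.1
```

arm_command --pt "0 0 -0.15 0 0 0 4" --pt "0 0 -0.3 0 0 0 4" --pt "0 0 -0.3 0 0 0 4"

```text
time_s: 17.6
tool_pos: [0.4844, 0.1969, 0.0297]
tcp_rot: [0.0, 1.0, 0.0, -0.0]
contact_force: [0.1, -0.4, -1.0]
grip_width: 0.0436
grasp_force: 31.1
```

arm_command --pt "0 0 -0.15 0 0 0 4" --pt "0 0 -0.2 0 0 0 4" --pt "0 0 -0.2 0 0 0 4"

```text
time_s: 17.9
tool_pos: [0.4847, 0.1967, 0.0281]
tcp_rot: [0.0, 1.0, 0.0, 0.0]
contact_force: [-0.3, -1.2, 0.9]
grip_width: 0.0434
grasp_force: 31.3
```

arm_command --pt "0 0 -0.1 0 0 0 4" --pt "0 0 -0.1 0 0 0 4"

```text
time_s: 18.1
tool_pos: [0.4848, 0.1967, 0.0279]
tcp_rot: [0.0, 1.0, 0.001, 0.0]
contact_force: [-2.2, -2.1, 6.5]
grip_width: 0.0433
grasp_force: 31.9
```

The jar has met the yokes. Next I'll slide it to the back plate.

arm_command --pt "0.1 0 0.05 0 0 0 4" --pt "0.2 0 0.05 0 0 0 4" --pt "0.3 0 0.05 0 0 0 4" --pt "0.3 0 0.05 0 0 0 4"

```text
time_s: 18.5
tool_pos: [0.4856, 0.1967, 0.0278]
tcp_rot: [0.001, 1.0, 0.001, -0.003]
contact_force: [-7.8, -1.7, 9.5]
grip_width: 0.0438
grasp_force: 32.4
```

arm_command --pt "0.1 0 0 0 0 0 4" --pt "0.2 0 0 0 0 0 4" --pt "0.2 0 0 0 0 0 4"

```text
time_s: 18.8
tool_pos: [0.4873, 0.1967, 0.0277]
tcp_rot: [0.001, 1.0, 0.001, -0.003]
contact_force: [-7.9, -2.1, 10.0]
grip_width: 0.0434
grasp_force: 32.5
```

arm_command --pt "0.1 0 0.05 0 0 0 4" --pt "0.2 0 0.05 0 0 0 4" --pt "0.2 0 0.05 0 0 0 4"

```text
time_s: 19.1
tool_pos: [0.4874, 0.1967, 0.0277]
tcp_rot: [0.001, 1.0, 0.001, -0.006]
contact_force: [-13.1, -2.8, 13.4]
grip_width: 0.044
grasp_force: 32.8
```

arm_command --pt "0.1 0 0 0 0 0 4" --pt "0.1 0 0 0 0 0 4"

```text
time_s: 19.3
tool_pos: [0.4873, 0.1967, 0.0277]
tcp_rot: [0.001, 1.0, 0.001, -0.007]
contact_force: [-16.0, -2.2, 15.6]
grip_width: 0.0436
grasp_force: 33.0
```

The jar has stopped moving: x stays at 0.4873 while the force rises, so the base is against the plate. I'll relax and open.

arm_command --pt "-0.15 0 0.1 0 0 0 4" --pt "-0.15 0 0.1 0 0 0 4" --pt "-0.15 0 0.1 0 0 0 5" --pt "-0.15 0 0.1 0 0 0 6" --pt "-0.15 0 0.1 0 0 0 7" --pt "-0.15 0 0.1 0 0 0 7"

```text
time_s: 19.9
tool_pos: [0.4915, 0.1969, 0.029]
tcp_rot: [-0.0, 1.0, 0.0, 0.001]
contact_force: [-0.4, -0.4, -0.7]
grip_width: 0.0698
grasp_force: 0.0
```

arm_command --pt "0 0 2 0 0 0 7" --pt "0 0 5 0 0 0 7" --pt "0 0 9 0 0 0 7" --pt "0 0 14 0 0 0 7" --pt "0 0 18 0 0 0 7" --pt "-3 -12 18 0 0 0 7" --pt "-3 -17 18 0 0 0 7" --pt "-3 -22 18 0 0 0 7" --pt "-3 -22 18 0 0 0 7" --pt "-3 -22 18 0 0 0 7"

```text
time_s: 20.9
tool_pos: [0.4606, -0.0263, 0.2092]
tcp_rot: [0.001, 1.0, -0.001, 0.001]
contact_force: [-0.3, 1.2, -0.3]
grip_width: 0.0698
grasp_force: 0.0
```

```bash
python3 - <<'E'
from h import *
import cv2
o=manip.get_obs();print(o["tool_pos"],o["tcp_rot"],o["contact_force"])
t=manip.grab_frame("top");s=manip.grab_frame("scene")
z=lambda im,x,y,w,h,k:cv2.resize(im[y:y+h,x:x+w],None,fx=k,fy=k,interpolation=cv2.INTER_CUBIC)
cv2.imwrite("pics/k6.png",np.hstack([z(t,160,160,80,70,5),z(s,155,175,80,70,5)]))
E
```

```text
[ 0.46063432 -0.02628993  0.20922482] [ 5.95036836e-04  9.99998870e-01 -1.23151020e-03  6.24084467e-04] [-0.28458515  1.2290755  -0.25242144]
```

View pics/k6.png

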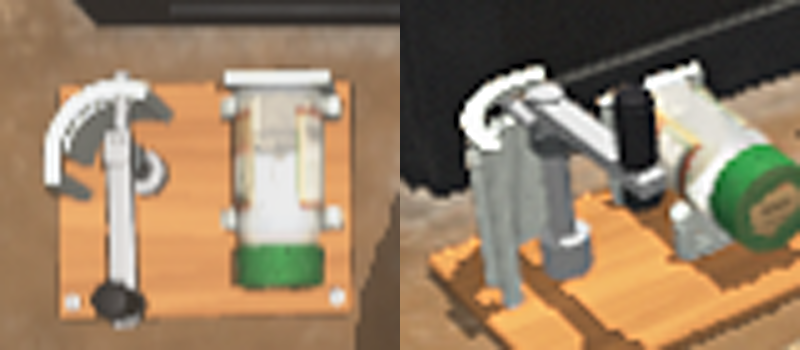

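The jar lies straight in the yokes with its base at the plate (crop y about 85), its lid front at (280,287), and the bar still aside. I'll check how far along its axis it sits, and the knob position.

```bash
python3 - <<'E'
from h import *
f=lambda c,z:back("top",px("t",c,(160,160),5),z).round(4)
print("lid front",f((280,288),.045),"plate face top",f((280,84),.062),f((280,70),.062))
for zz in(.135,.14):print("knob top",f((115,290),zz), back("scene",px("s",(633-400,90),(155,175),5),zz).round(4))
E
```

```text
lid front [0.4201 0.1958 0.045 ] plate face top [0.5252 0.1954 0.062 ] [0.5326 0.1954 0.062 ]
knob top [0.4135 0.2656 0.135 ] [0.4152 0.2638 0.135 ]
knob top [0.4131 0.2647 0.14  ] [0.4074 0.2676 0.14  ]
```

arm_command --pt "-1 29.3 0 0 0 2.2 4.5" --pt "-1 29.3 0 0 0 2.2 4.5" --pt "-1 29.3 0 0 0 2.2 4.5" --pt "-1 29.3 0 0 0 2.2 4.5" --pt "-1 29.3 0 0 0 2.2 4.5" --pt "-1 29.3 0 0 0 2.2 4.5" --pt "-5 29.3 0 0 0 2.2 4.5" --pt "-5 29.3 -2 0 0 2.2 4.5" --pt "-5 29.3 -4 0 0 2.2 4.5" --pt "-5 29.3 -4 0 0 2.2 4.5"

```text
time_s: 22.0
tool_pos: [0.4081, 0.2704, 0.1658]
tcp_rot: [0.001, 1.0, 0.02, -0.003]
contact_force: [-0.1, -0.3, -0.1]
grip_width: 0.045
grasp_force: 0.0
```

arm_command --pt "0.1 -0.2 -2 0 0 0 4.5" --pt "0.1 -0.2 -4 0 0 0 4.5" --pt "0.1 -0.2 -5.6 0 0 0 4.5" --pt "0.1 -0.2 -5.6 0 0 0 4.5" --pt "0.1 -0.2 -5.6 0 0 0 4.5"

```text
time_s: 22.5
tool_pos: [0.4123, 0.2684, 0.1137]
tcp_rot: [-0.0, 1.0, 0.02, 0.0]
contact_force: [-0.4, 0.2, 1.3]
grip_width: 0.0448
grasp_force: 0.0
```

arm_command --pt "0 0 0 0 0 0 1" --pt "0 0 0 0 0 0 1" --pt "0 0 0 0 0 0 1" --pt "0 0 0 0 0 0 1" --pt "0 0 0 0 0 0 1" --pt "0 0 0 0 0 0 1" --force 40

```text
time_s: 23.1
tool_pos: [0.4128, 0.2684, 0.1143]
tcp_rot: [-0.001, 1.0, 0.019, 0.001]
contact_force: [-0.8, 1.0, 6.0]
grip_width: 0.0165
grasp_force: 39.2
```

arm_command --pt "0 0 0.1 0 0 0 1" --pt "0 0 0.2 0 0 0 1" --pt "0 0 0.3 0 0 0 1" --pt "0 0 0.3 0 0 0 1"

```text
time_s: 23.5
tool_pos: [0.4127, 0.2677, 0.1148]
tcp_rot: [-0.0, 1.0, 0.02, 0.001]
contact_force: [5.7, 1.9, -6.4]
grip_width: 0.0164
grasp_force: 39.3
```

arm_command --pt "0 0 0.1 0 0 0 1" --pt "0 0 0.2 0 0 0 1" --pt "0 0 0.2 0 0 0 1"

```text
time_s: 23.8
tool_pos: [0.4128, 0.2675, 0.1161]
tcp_rot: [0.0, 1.0, 0.02, 0.002]
contact_force: [7.6, 1.2, -10.9]
grip_width: 0.0166
grasp_force: 39.2
```

arm_command --pt "0.04 -0.57 0.05 0 0 4.5 1" --pt "0.13 -1.13 0.05 0 0 9 1" --pt "0.27 -1.69 0.05 0 0 13.5 1" --pt "0.45 -2.23 0.05 0 0 18 1" --pt "0.67 -2.76 0.05 0 0 22.5 1" --pt "0.93 -3.27 0.05 0 0 27 1" --pt "1.23 -3.76 0.05 0 0 31.5 1" --pt "1.57 -4.22 0.05 0 0 36 1" --pt "1.94 -4.66 0.05 0 0 40.5 1" --pt "2.35 -5.06 0.05 0 0 45 1"

```text
time_s: 24.8
tool_pos: [0.4362, 0.2184, 0.1167]
tcp_rot: [-0.001, 0.916, 0.401, 0.002]
contact_force: [7.4, 7.6, -10.9]
grip_width: 0.0167
grasp_force: 39.2
```

arm_command --pt "0.43 -0.37 0 0 0 4.5 1" --pt "0.89 -0.7 0 0 0 9 1" --pt "1.37 -0.99 0 0 0 13.5 1" --pt "1.87 -1.25 0 0 0 18 1" --pt "2.4 -1.46 0 0 0 22.5 1" --pt "2.93 -1.63 0 0 0 27 1" --pt "3.5 -1.77 0 0 0 31.6 1" --pt "3.99 -1.85 0 0 0 35.6 1" --pt "3.99 -1.85 0 0 0 35.6 1"

```text
time_s: 25.7
tool_pos: [0.4747, 0.2005, 0.1158]
tcp_rot: [-0.002, 0.75, 0.661, 0.001]
contact_force: [4.6, 8.1, -10.2]
grip_width: 0.0164
grasp_force: 39.3
```

arm_command --pt "0.3 0 0 0 0 2 1" --pt "0.6 0 0 0 0 4 1" --pt "0.9 0.05 0 0 0 6 1" --pt "1.1 0.1 0 0 0 7.2 1" --pt "1.1 0.1 0 0 0 7.2 1" --pt "1.1 0.1 0 0 0 7.2 1"

```text
time_s: 26.3
tool_pos: [0.4846, 0.1999, 0.1166]
tcp_rot: [-0.002, 0.707, 0.707, -0.001]
contact_force: [0.6, 4.7, -11.3]
grip_width: 0.0168
grasp_force: 39.3
```

arm_command --pt "0.1 -0.1 -0.1 0 0 0 1" --pt "0.1 -0.1 -0.2 0 0 0 1" --pt "0.1 -0.1 -0.3 0 0 0 1" --pt "0.1 -0.1 -0.4 0 0 0 1" --pt "0.1 -0.1 -0.4 0 0 0 1"

```text
time_s: 26.8
tool_pos: [0.4856, 0.1999, 0.1134]
tcp_rot: [-0.002, 0.707, 0.707, -0.001]
contact_force: [-0.6, 6.7, -10.4]
grip_width: 0.0165
grasp_force: 39.4
```

arm_command --pt "0 0.2 -0.15 0 0 0 1" --pt "0 0.2 -0.3 0 0 0 1" --pt "0 0.2 -0.45 0 0 0 1" --pt "0 0.2 -0.6 0 0 0 1" --pt "0 0.2 -0.75 0 0 0 1" --pt "0 0.2 -0.9 0 0 0 1" --pt "0 0.2 -0.9 0 0 0 1"

```text
time_s: 27.5
tool_pos: [0.4867, 0.2001, 0.1047]
tcp_rot: [-0.0, 0.707, 0.708, -0.001]
contact_force: [-4.1, -3.7, -9.5]
grip_width: 0.0161
grasp_force: 39.5
```

arm_command --pt "-0.1 -0.1 -0.1 0 0 0 1" --pt "-0.1 -0.1 -0.2 0 0 0 1" --pt "-0.1 -0.1 -0.3 0 0 0 1" --pt "-0.1 -0.1 -0.4 0 0 0 1" --pt "-0.1 -0.1 -0.4 0 0 0 1"

```text
time_s: 28.0
tool_pos: [0.4864, 0.2, 0.1013]
tcp_rot: [-0.0, 0.707, 0.707, 0.0]
contact_force: [-2.6, 0.9, -9.2]
grip_width: 0.0169
grasp_force: 39.4
```

arm_command --pt "0 0 -0.08 0 0 0 1" --pt "0 0 -0.15 0 0 0 1" --pt "0 0 -0.15 0 0 0 1"

```text
time_s: 28.3
tool_pos: [0.4864, 0.2, 0.0998]
tcp_rot: [-0.0, 0.707, 0.707, 0.0]
contact_force: [-3.2, 1.2, -8.6]
grip_width: 0.0159
grasp_force: 39.5
```

arm_command --pt "0 0 -0.08 0 0 0 1" --pt "0 0 -0.15 0 0 0 1" --pt "0 0 -0.15 0 0 0 1"

```text
time_s: 28.6
tool_pos: [0.4864, 0.2, 0.0983]
tcp_rot: [-0.0, 0.707, 0.707, 0.0]
contact_force: [-2.0, 2.2, -8.6]
grip_width: 0.0164
grasp_force: 39.5
```

arm_command --pt "0 0 -0.1 0 0 0 1" --pt "0 0 -0.1 0 0 0 1"

```text
time_s: 28.8
tool_pos: [0.4865, 0.2, 0.0977]
tcp_rot: [-0.0, 0.707, 0.707, 0.0]
contact_force: [-4.6, 2.8, -6.9]
grip_width: 0.0164
grasp_force: 39.8
```

arm_command --pt "0 0 -0.1 0 0 0 1" --pt "0 0 -0.1 0 0 0 1"

```text
time_s: 29.0
tool_pos: [0.4866, 0.2, 0.0976]
tcp_rot: [-0.0, 0.707, 0.707, 0.0]
contact_force: [-5.3, 0.9, -2.4]
grip_width: 0.0164
grasp_force: 40.3
```

arm_command --pt "0 0 -0.05 0 0 0 1" --pt "0 0 -0.05 0 0 0 1"

```text
time_s: 29.2
tool_pos: [0.4866, 0.2, 0.0975]
tcp_rot: [-0.0, 0.707, 0.707, 0.0]
contact_force: [-7.3, 0.7, 0.6]
grip_width: 0.0161
grasp_force: 40.5
```

The pad is on the glass and the vertical load is about zero. I'll relieve the side force, let go slowly and rise.

arm_command --pt "-0.08 0 0 0 0 0 1" --pt "-0.08 0 0 0 0 0 1" --pt "-0.08 0 0 0 0 0 4.5" --pt "-0.08 0 0 0 0 0 4.5" --pt "-0.08 0 0 0 0 0 4.5" --pt "-0.08 0 0 0 0 0 4.5" --pt "-0.08 0 0 0 0 0 4.5"

```text
time_s: 29.9
tool_pos: [0.4861, 0.1997, 0.0961]
tcp_rot: [0.0, 0.707, 0.707, 0.0]
contact_force: [0.6, 0.9, -0.5]
grip_width: 0.0448
grasp_force: 0.0
```

arm_command --pt "0 0 2 0 0 0 4.5" --pt "0 0 5 0 0 0 4.5" --pt "0 0 9 0 0 0 4.5" --pt "0 0 12 0 0 0 4.5" --pt "-2 -12 12 0 0 0 4.5" --pt "-4 -17 12 0 0 0 4.5" --pt "-4 -22 12 0 0 0 4.5" --pt "-4 -22 12 0 0 0 4.5" --pt "-4 -22 12 0 0 0 4.5"

```text
time_s: 30.8
tool_pos: [0.4449, -0.0232, 0.2161]
tcp_rot: [0.001, 0.708, 0.706, -0.0]
contact_force: [-0.2, -0.0, 0.1]
grip_width: 0.0449
grasp_force: 0.0
```

```bash
python3 - <<'E'
from h import *
import cv2
t=manip.grab_frame("top");s=manip.grab_frame("scene")
z=lambda im,x,y,w,h,k:cv2.resize(im[y:y+h,x:x+w],None,fx=k,fy=k,interpolation=cv2.INTER_CUBIC)
cv2.imwrite("pics/k7.png",np.hstack([z(t,160,160,80,70,5),z(s,155,175,80,70,5)]))
E
```

```text
(no output)
```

View pics/k7.png

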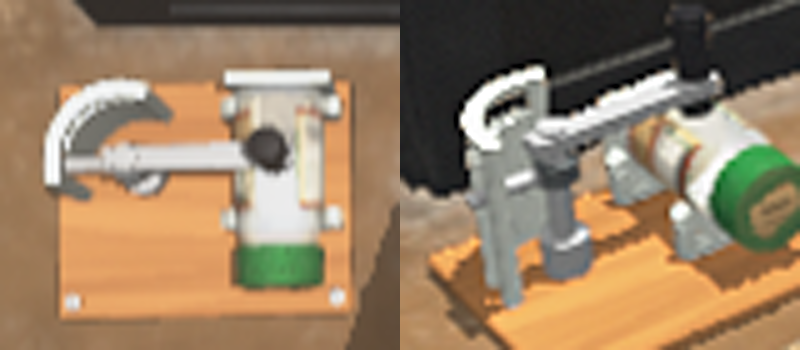

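The bar lies across the jar with its pad on the glass and its tail low in the upright leg. The jar hasn't moved, and its lid front is still at crop (280,287). I'll hand the job in.

```bash
python3 -c "
from rig import manip
print(manip.finish_job())"
```

```text
the job is handed in; nothing more can be done
None
```

The jar is clamped in the holder with its lid towards the robot and its base against the back plate, the bar alone holding it down, and the job was handed in at about 31 s of the 72 s allowed; no verdict was returned.

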